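# Set the stick-out of a guide-rail rod in the setting jig

## Robot

A 6-joint arm with a two-finger parallel gripper is mounted at the origin on a cart in front of the work surface, level with it; the furniture and walls round the work are solid. World frame = base frame: x ahead of the robot, y to its left, z up, the work surface at z = 0. Lengths are in m, angles in rad, forces in N, time in s.
With the tool pointing down it reaches from about 0.275 to 0.75 m from the base axis. Payload 10.2 kg.
Tool frame: the origin (TCP) lies midway between the tips of the shut fingers; the grasp point (between the pads) lies 19 mm behind it (env.hold_point_z is the distance from the TCP to the grasp point, in m); x points along the fingers, z is the direction in which the jaws open and shut, and the axes are right-handed (so a half turn about x gives the same grasp; the last joint's range is limited). The gripper opens to 85 mm and grips with 20 to 120 N. Pads are 22 mm wide; open, the fingers measure 114 mm over their backs; the gripper's body (76 mm by 85 mm) begins 54 mm behind the grasp point. The pads swing forward as they close: fully open they stand 13 mm farther back than shut.
Start: joints at [0.937, 0.313, 1.498, -0, 1.331, -0.223], TCP at [0.21, 0.481, 0.231] pointing down, gripper open.
Joint ranges: [-2.94, 2.94], [-0.97, 2.17], [0.19, 2.56], [-1.23, 4.37], [0.02, 3.11], [-2.88, 2.88]. Speed limits (rad/s): [2.39, 2.39, 3.01, 3.14, 3.14, 3.14].

## Interface

Orientations are given as a unit quaternion [x, y, z, w].
In Python, from bench import env, kinematics, monitor, eyes, job gives the robot as it stands. The module is installed in compiled form; this text tells all that it offers. Calls block until the motion is done:
- env.reach(position, orientation): joint-space move of the TCP to a pose.
- env.movel(position, velocity=0.15, frame=None, guard=None): straight line of the TCP; frame=None keeps the orientation; velocity is the mean speed in m/s. With guard (N) it stops when the force on the tool has changed by that much, and returns True; else False.
- env.set_joints(angles): joint-space move.
- env.release() and env.close_gripper(effort=None): open the fingers fully, or close them until they stop; effort is the grip in N (None keeps the last).
- env.hold(seconds).
- kinematics.ik(position, orientation): joint angles nearest the present ones, or None.
- monitor.sense(): the state.
- eyes.grab_frame(name): name is "scene" or "top"; returns a dict with "frame" (400x640x3 uint8, red, green, blue), "mtx" (3x3 intrinsics, pixels), "view" (4x4, takes a point from world to camera coordinates). Camera axes: x right, y down, z forward; pixel columns grow to the right and rows downward; lengths in m; the calibration is good to about 2 mm. A picture is of the moment at which its call begins. There is no depth.
A pose or a line that the arm cannot do raises env.MotionError and nothing moves.
- job.hand_in(): hands the job in, once; it reports no verdict.
The state is a dict: "clock": time; "joints": joint angles; "qvel": joint speeds; "joint_efforts": joint torques, N m; "position": TCP position; "ee_rot": TCP orientation; "contact_force": force on the tool from outside, world axes, zero at the start; "ft_torque": the same for the moment, N m; "finger_gap": opening from 0.0 (shut) to 1.0 (fully open).
Only numpy, scipy, OpenCV 4.12 (cv2) and the standard library are available. Lean on these libraries where they do the work, as an engineer would, in place of code of your own. Each camera call takes 0.05 s, during which the arm holds its last target. There are 200 camera calls.

## Task

Set up the long guide-rail rod in the setting jig: first put the steel setting gauge into the jig's nest, lying flat, square and against the end stop, and let go of it. Then take the long rod from the wooden rest by its black clamp head and thread it nose first through the near bushing and on through the far bushing until its nose bears on the gauge and the gauge is flush against the end stop. Finish while still holding the rod there, gripped and pushed up against the gauge, so that a colleague can tighten the clamp screws; leave the short rod in the rest.

Things in the scene. Friction and masses are not known exactly. Their poses are not given: they have to be found in the camera images.
- jig: Fixed setting jig: dark steel base plate 188 (x) x 92 (y) x 12 mm with two aluminium bushing blocks in line, then the gauge nest and end stop. Origin: centre of its underside, on the table; z up; x is the direction in which the rod is pushed in. The bushings' common axis runs along x at y = 0, z = 50 mm.
- near_mouth (a point): Centre of the mouth of the near bushing, where the rod goes in (jig x = -80, z = 50 mm); axes as the jig's. Near block: jig x = -80 to -60 mm, far block: -16 to +4 mm. Both: straight 13.8 mm bore, 34 mm wide (feet 61 mm, up to z = 25), tops at z = 69 mm (screw heads to 73). Nothing stands before the near block but 14 mm of the base plate.
- nest_mid (a point): Where the centre of the gauge block is when it is seated flush (jig x = 59, y = 0, z = 50 mm); axes as the jig's. The gauge's 30 mm go along x, its 60 mm along y. Level seat at z = 39 mm, x = 32 to 74 mm, between side lips 5 mm high, 68 mm apart inside. End stop: face at x = 74 mm, top at z = 58 mm. The gauge then fills x = 44 to 74 mm, so the rod's nose stops at x = 44 mm.
- gauge_mid (a point): Loose steel gauge, 0.19 kg: a block 30 (x) x 60 (y) x 22 (z) mm with an upright grip post 18 mm thick on top at x = 0, y = +12 mm, 20 mm high (its top is 42 mm above the underside). This point: centre of the block without post, 11 mm above its underside; block's axes, z up. It stands on the table, post upward, and may be seated either way round.
- rod_head (a point): Long guide-rail rod, loose, about 0.08 kg: stainless rod 12 mm thick, 154 mm long outside its black plastic clamp head. This point: middle of the head, on the rod's axis; x points to the nose, z up. Head: 36 (x) x 16 (y) x 28 (z) mm, flat sides, x = -18 to +18 mm. It lies level in the notches of the rest, axis 50 mm above the table; lift it straight up.
- rod_nose (a point): The tip of the long rod's nose, on the axis, 172 mm ahead of the middle of its head. The nose is tapered over its last 11 mm to 4.4 mm across.
- short_head (a point): The same point on the short rod: like the long one, but 80 mm long outside its head (too short to reach the gauge). It lies beside the long rod in the other notch of the rest, 64 mm away, parallel to it, either of the two on either side; it stays there.
- rest: Fixed wooden rest for the rods: base 86 (x) x 116 (y) x 10 mm, with two notched boards 9 mm thick, across x at x = -26.5 and +26.5 mm, 52 mm high. Origin: centre of its underside on the table; the notches are at y = -32 and +32 mm, the rods lie along its +x and the middles of their heads are at x = -53.5 mm, outside the boards.
Things that resemble listed ones, but are neither listed nor needed, are in the scene too. Of the things that look like the part that bears gauge_mid, take the one that is farthest to the robot's right at the start. What is shaped like the part that bears rod_head but pink is not meant.

How it is judged:
By the outcome, as a careful person would: the job done as asked, in the order asked, and still so for the second after the job is handed in, while the arm keeps its last pose, push and grip.
It also fails if it takes over 58 s, if anything falls off the work surface, if the arm or the gripper's body presses on something with over 40 N, if the wrist force passes 120 N, or if a joint passes its speed limit or range.

## Working session

There is one attempt and no reset: what is moved stays moved. The work goes in short steps, each a Python script; the robot and the scene stay as the last script left them, time stands still between calls to the robot, and variables do not carry over. Pictures are saved under pics/ and viewed, about 8 in all and at most 12, crops included, and the job is handed in when it is done.

```bash
mkdir -p pics; ls
python3 - <<'E'
from bench import env,kinematics,monitor,eyes,job
import cv2,pickle
fs={}
for n in("scene","top"):
    f=eyes.grab_frame(n);fs[n]=f
    cv2.imwrite(f"pics/{n}0.png",f["frame"][:,:,::-1])
    print(n,f["mtx"].round(1).tolist(),f["view"].round(3).tolist())
pickle.dump(fs,open("f0.pkl","wb"))
s=monitor.sense();print(s, env.hold_point_z)
E
```

```text
pics
scene [[366.1, 0.0, 320.2], [0.0, 366.1, 194.5], [0.0, 0.0, 1.0]] [[0.758, -0.652, 0.006, -0.353], [-0.459, -0.54, -0.705, 0.315], [0.463, 0.532, -0.709, 0.867], [0.0, 0.0, 0.0, 1.0]]
top [[502.0, 0.0, 317.2], [0.0, 502.0, 204.7], [0.0, 0.0, 1.0]] [[0.017, -1.0, -0.017, 0.062], [-0.996, -0.015, -0.091, 0.536], [0.091, 0.018, -0.996, 1.659], [0.0, 0.0, 0.0, 1.0]]
{'clock': 0.1, 'joints': array([ 9.36588964e-01,  3.13408172e-01,  1.49831711e+00, -1.05906732e-05,
        1.33095286e+00, -2.23423607e-01]), 'qvel': array([ 1.51296011e-04, -1.49195202e-03, -2.96063540e-03, -1.47013525e-04,
       -2.02715843e-04,  3.85506395e-05]), 'joint_efforts': array([ 2.26147284e-03, -4.12901938e+01, -2.60145664e+01, -2.14323545e-04,
        2.99615953e-03, -1.83813967e-05]), 'position': array([0.20954967, 0.48114683, 0.23080162]), 'ee_rot': array([-0.38765322,  0.59182377,  0.38737847,  0.59110703]), 'contact_force': array([ 0.63120842, -0.14767238, -0.34567738]), 'ft_torque': array([-0.01488853,  0.01289747, -0.01838135]), 'finger_gap': 0.9959170721021908} 0.0187
```

View pics/scene0.png

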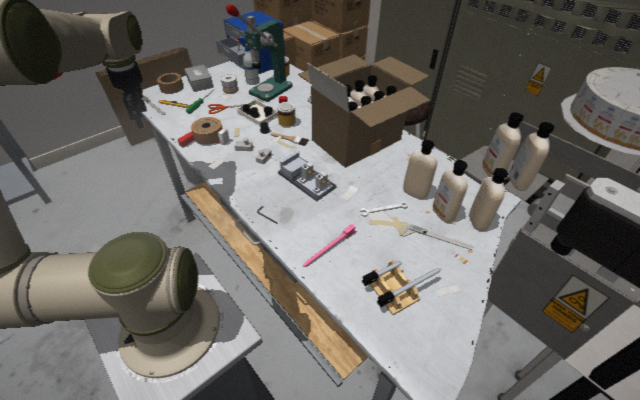

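View pics/top0.png

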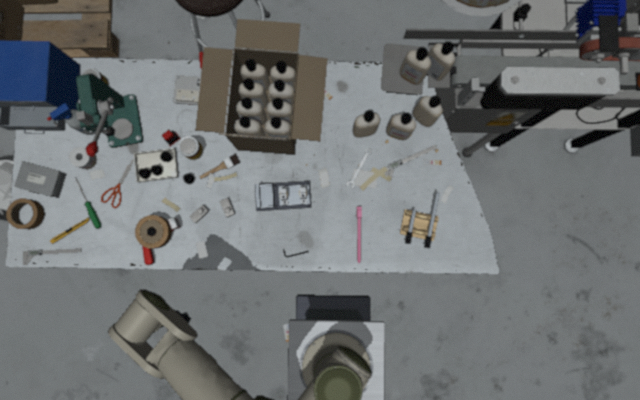

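The scene view shows the jig at (307,177), gauge-like parts at (245,145) and (263,155), the rest at (395,288) and a pink rod at (330,245). In the top view these are: jig (284,195), gauge-like parts (200,213) and (228,207), rest (420,225), pink rod (360,235). I'll make one enlarged composite to confirm.

```bash
cat > h.py <<'E'
import numpy as np,cv2,pickle
from scipy.spatial.transform import Rotation as R
def ray(f,u,v):
    V=f["view"];d=np.linalg.solve(f["mtx"],[u,v,1.]);Rm=V[:3,:3]
    return -Rm.T@V[:3,3], Rm.T@d
def onz(f,u,v,z):
    o,d=ray(f,u,v);return o+d*(z-o[2])/d[2]
def pix(f,p):
    V=f["view"];q=f["mtx"]@(V[:3,:3]@np.asarray(p,float)+V[:3,3]);return q[:2]/q[2]
def crop(f,u,v,w,h,s):
    c=f["frame"][v:v+h,u:u+w,::-1];return cv2.resize(c,None,fx=s,fy=s,interpolation=cv2.INTER_CUBIC)
def quat(yaw):  # tool down, jaw axis (tool z) horizontal at heading yaw
    z=np.array([np.cos(yaw),np.sin(yaw),0]);x=np.array([0,0,-1.]);return R.from_matrix(np.c_[x,np.cross(z,x),z]).as_quat()
E
python3 - <<'E'
from h import *
f=pickle.load(open("f0.pkl","rb"))
T,S=f["top"],f["scene"]
a=np.hstack([crop(T,180,170,140,60,5.7)[:,:798]])
b=np.hstack([crop(S,225,125,120,80,3.33)[:,:399],crop(S,350,245,100,80,3.99)[:266,:399]]) 
im=np.vstack([a[:300],b[:266]]);print(im.shape);cv2.imwrite("pics/c1.png",im)
cv2.imwrite("pics/c2.png",np.hstack([crop(T,395,180,55,70,7),crop(S,355,250,95,70,4.5)[:490,:410] if 0 else cv2.resize(crop(S,355,250,95,70,4),(390,490))]))
for n,u,v,z in [("g228",228,207,.022),("g200",200,213,.022),("jig",284,195,.03),("rest",420,225,.03),("pink",360,235,.01)]: print(n,onz(T,u,v,z).round(3))
for n,u,v,z in [("g263",263,155,.022),("g245",245,145,.022),("jig",307,177,.02)]: print(n,onz(S,u,v,z).round(3))
E
```

```text
(566, 798, 3)
g228 [0.523 0.371 0.022]
g200 [0.501 0.465 0.022]
jig [0.565 0.183 0.03 ]
rest [ 0.472 -0.272  0.03 ]
pink [ 0.436 -0.074  0.01 ]
g263 [0.52  0.371 0.022]
g245 [0.502 0.46  0.022]
jig [0.566 0.183 0.02 ]
```

View pics/c1.png

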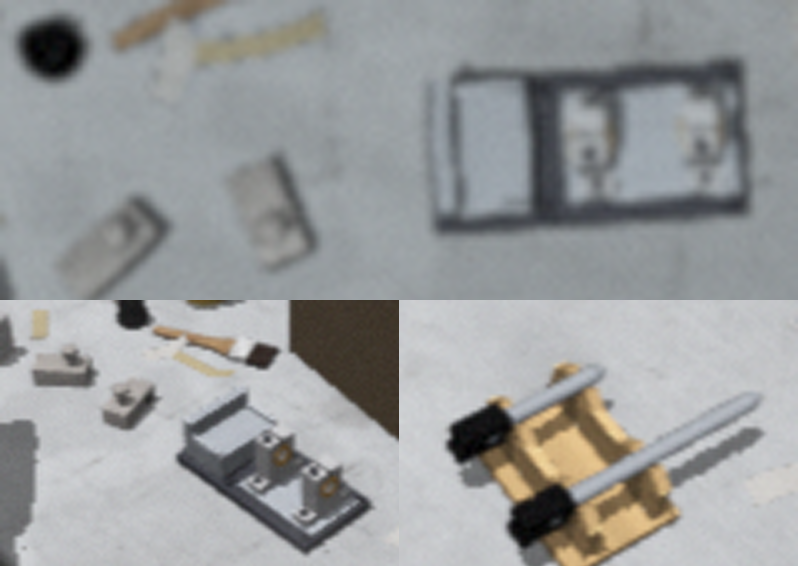

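View pics/c2.png

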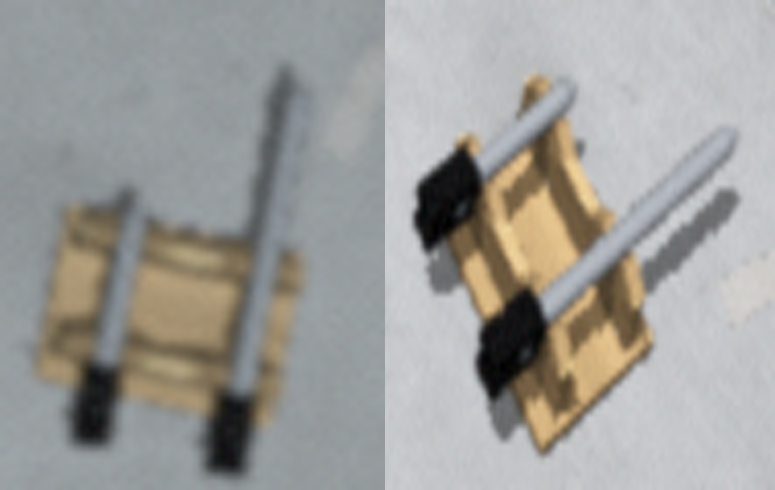

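Only two parts are gauge-like, at (200,213) and (228,207) in the top view. The one at (228,207), y≈0.37, is farther right, and it has a block and post, so I take that one. The long rod is the one on the right of the rest: head near (428,242), nose near (436,190), black head. The jig's nest end is to the left in the top view, so the rod goes in along world +y. Next I measure with masks.

```bash
cat >> h.py <<'E'
def tri(*obs):  # (f,u,v)...
    A=np.zeros((3,3));b=np.zeros(3)
    for f,u,v in obs:
        o,d=ray(f,u,v);d/=np.linalg.norm(d);P=np.eye(3)-np.outer(d,d);A+=P;b+=P@o
    p=np.linalg.solve(A,b);return p,[np.round(pix(f,p)-[u,v],1).tolist() for f,u,v in obs]
def blob(m,u,v,w,h):  # largest contour of a mask inside a window
    z=np.zeros_like(m);z[v:v+h,u:u+w]=m[v:v+h,u:u+w]
    c,_=cv2.findContours(z,cv2.RETR_EXTERNAL,cv2.CHAIN_APPROX_NONE);c=max(c,key=cv2.contourArea)
    M=cv2.moments(c);return c,(M["m10"]/M["m00"],M["m01"]/M["m00"])
E
python3 - <<'E'
from h import *
f=pickle.load(open("f0.pkl","rb"));T,S=f["top"],f["scene"]
mx=lambda f:f["frame"].max(2).astype(int)
blk=lambda f,t:(mx(f)<t).astype(np.uint8)
for nm,wt,ws in [("long",(420,233,20,17),(370,282,28,26)),("short",(400,228,17,20),(355,258,23,28))]:
    c,a=blob(blk(T,50),*wt);d,b=blob(blk(S,50),*ws);p=tri((T,*a),(S,*b));print(nm,np.round(a,1),np.round(b,1),p[0].round(4),p[1],cv2.contourArea(c),cv2.contourArea(d))
print("nose",tri((T,436.2,190.5),(S,440.5,268.5)))
# jig corners
for f,w,t in((T,(250,175,66,40),105),(S,(270,150,72,55),75)):
    m=blk(f,t);m=cv2.morphologyEx(m,cv2.MORPH_CLOSE,np.ones((15,15),np.uint8));c,_=blob(m,*w)
    r=cv2.boxPoints(cv2.minAreaRect(c));h=cv2.approxPolyDP(c,3,True)[:,0];print("jig",cv2.contourArea(c),h.tolist());print([onz(f,*q,.012).round(4).tolist() for q in h])
# gauge colour stats
for f,(u,v) in((T,(226,205)),(T,(240,200)),(S,(262,155)),(S,(275,170))): print(f["frame"][v,u])
for f,w in((T,(215,192,28,28)),(S,(250,140,28,28))):
    F=f["frame"].astype(int);m=((F[:,:,2]-F[:,:,0]<3)|(F.max(2)<100)).astype(np.uint8)
    c,a=blob(m,*w);print("gauge",a,cv2.contourArea(c),cv2.minAreaRect(c));print(cv2.approxPolyDP(c,1.5,True)[:,0].tolist())
E
```

```text
long [427.1 241.6] [385.3 298.6] [ 0.4178 -0.2924  0.0472] [[0.2, -0.2], [-0.3, 0.0]] 30.5 132.5
short [408.  237.4] [369.9 278. ] [ 0.4303 -0.2296  0.0483] [[0.2, -0.2], [-0.3, 0.0]] 27.5 111.5
nose (array([ 0.58807196, -0.32477663,  0.04477394]), [[0.6, -0.5], [-1.0, -0.0]])
jig 997.5 [[309, 181], [261, 182], [272, 184], [273, 206], [257, 210], [309, 207]]
[[0.6166, 0.1003, 0.012], [0.6107, 0.2636, 0.012], [0.6044, 0.2259, 0.012], [0.5294, 0.2206, 0.012], [0.515, 0.2745, 0.012], [0.5279, 0.0987, 0.012]]
jig 661.0 [[279, 172], [315, 199], [335, 186], [326, 180], [325, 193], [306, 192], [305, 177], [313, 176], [310, 167], [298, 167], [297, 155], [283, 162], [283, 171]]
[[0.5153, 0.271, 0.012], [0.526, 0.0944, 0.012], [0.6138, 0.0973, 0.012], [0.6104, 0.1379, 0.012], [0.5676, 0.0941, 0.012], [0.5242, 0.137, 0.012], [0.5666, 0.1944, 0.012], [0.5902, 0.1809, 0.012], [0.6119, 0.2229, 0.012], [0.5804, 0.2496, 0.012], [0.6181, 0.3032, 0.012], [0.557, 0.3044, 0.012], [0.5287, 0.2663, 0.012]]
[148 149 146]
[149 155 159]
[80 76 75]
[200 202 205]
gauge (227.22569444444446, 206.96759259259258) 144.0 ((227.29310607910156, 206.98275756835938), (17.64105796813965, 9.841853141784668), 68.19859313964844)
[[228, 198], [220, 201], [227, 216], [234, 212]]
gauge (263.3265895953757, 155.22832369942196) 173.0 ((263.4000244140625, 155.3000030517578), (14.310833930969238, 18.335756301879883), 63.43495178222656)
[[271, 150], [265, 147], [258, 150], [257, 152], [259, 153], [255, 156], [256, 161], [264, 163], [268, 158], [270, 159], [268, 158], [271, 155], [273, 158]]
```

Run:
```python
from h import *
f=pickle.load(open("f0.pkl","rb"));T,S=f["top"],f["scene"]
cv2.imwrite("pics/c3.png",np.hstack([crop(T,214,192,26,26,15),crop(S,250,140,26,26,15)]))
G=cv2.cvtColor(T["frame"],cv2.COLOR_RGB2GRAY).astype(float)
def edge(u,v0,v1,sgn,ax=0):
    p=G[v0:v1,u] if ax==0 else G[u,v0:v1]
    g=np.maximum(sgn*np.diff(p),0);k=g.argmax();w=slice(max(k-1,0),k+2);return v0+.5+(np.arange(len(g))[w]*g[w]).sum()/g[w].sum()
U=np.arange(264,308)
def fit(pts,z):
    P=np.array([onz(T,*q,z)[:2] for q in pts]);vx,vy,x,y=cv2.fitLine(P.astype(np.float32),cv2.DIST_HUBER,0,1e-4,1e-4).ravel();return P,(vx,vy,x,y)
for nm,v0,v1,s,z in(("far",176,186,-1,.012),("near",203,214,1,0)):
    P,l=fit([(u,edge(u,v0,v1,s)) for u in U],z);h=np.degrees(np.arctan2(l[1],l[0]))
    x18=l[2]+(.18-l[3])*l[0]/l[1];r=P[:,0]-(x18+(P[:,1]-.18)*l[0]/l[1]);print(nm,"heading",h,"x at y=.18",x18,"rms",r.std())
P,l=fit([(edge(v,304,316,1,1),v) for v in range(184,206)],0);print("end",np.degrees(np.arctan2(l[1],l[0])),"y at x=.57",l[3]+(.57-l[2])*l[1]/l[0])
```

```text
far heading -86.284355 x at y=.18 0.61419415 rms 0.0013972873995012323
near heading -84.99586 x at y=.18 0.52091306 rms 0.0007492999232731369
end 4.4874997 y at x=.57 0.09319981
```

View pics/c3.png

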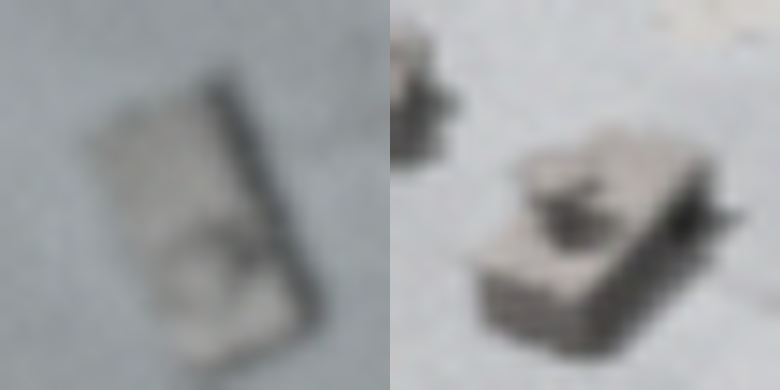

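The crop shows the block with its post at the lower end in the top view (about (227,209)), on the robot's side, with the long axis about 22° from world x. Jig heading is about 94.3° and the plate width measures 93 mm against 92 mm given. Now I fetch the gauge, gripping it over its 60 mm ends so the jaws centre and square it and clear the nest lips.

```bash
cat >> h.py <<'E'
JY=np.radians(94.3);JC=np.array([.567,.187])
ux=np.array([np.cos(JY),np.sin(JY)]);uy=np.array([-ux[1],ux[0]])
def jig(x,y,z): return np.r_[JC+ux*x+uy*y,z]
def tojig(p): d=np.asarray(p)[:2]-JC; return np.array([d@ux,d@uy,p[2]])
def say(m,t=""):
    s=m.sense();print(t,"t%.1f"%s["clock"],"pos",s["position"].round(4),"F",s["contact_force"].round(1),"gap %.3f"%s["finger_gap"])
    return s
E
python3 - <<'E'
from h import *
from bench import env,kinematics,monitor
f=pickle.load(open("f0.pkl","rb"));T,S=f["top"],f["scene"]
a=onz(T,226.4,206.7,.022);b=onz(S,262.8,153.7,.022);print(a,b)
g=(a+b)/2;
def q_best(pos,yaw,qj=None):
    c=[(kinematics.ik(pos,quat(y)),y) for y in(yaw,yaw+np.pi)]
    s=monitor.sense()["joints"];c=[(np.abs(j-s).max(),y,j) for j,y in c if j is not None];print([(round(d,2),round(y,2),j.round(2)) for d,y,j in c]);return min(c,key=lambda t:t[0])[1]
p=np.r_[g[:2],.09];yaw=q_best(p,np.radians(22.5))
for pos,y in((jig(56,0,.1),np.radians(4.3)),((.418,-.292,.15),np.radians(79)),(jig(-270,0,.05),np.radians(4.3)),(jig(-128,0,.05),np.radians(4.3))):
    q_best(np.asarray(pos),y)
env.reach(p,quat(yaw));say(monitor,"above")
print(env.movel(np.r_[g[:2],.006],.1,guard=15));say(monitor,"down")
env.close_gripper(60);say(monitor,"shut")
F={n:__import__("bench").eyes.grab_frame(n) for n in("top","scene")}
pickle.dump(F,open("f1.pkl","wb"))
u,v=pix(F["top"],g).astype(int);u2,v2=pix(F["scene"],g).astype(int)
cv2.imwrite("pics/g1.png",np.hstack([crop(F["top"],u-32,v-32,64,64,6),crop(F["scene"],u2-32,v2-32,64,64,6)]))
E
```

```text
[0.5237548 0.3768007 0.022    ] [0.52317687 0.37705057 0.022     ]
[(np.float64(0.49), np.float64(0.39), array([ 0.44,  0.7 ,  1.27, -0.  ,  1.17,  0.05]))]
[]Traceback (most recent call last):
  File "<stdin>", line 11, in <module>
  File "<stdin>", line 8, in q_best
ValueError: min() iterable argument is empty
```

Run:
```python
from h import *
from bench import env,kinematics,monitor
for pos in (jig(56,0,.1),jig(56,0,.15),jig(56,0,.06),jig(-128,0,.052),jig(-270,0,.052),np.array([.418,-.292,.052]),np.array([.418,-.292,.15])):
    r=[]
    for y in (4.3,22.5,60,79,90,-90,-101,-60,-4,184.3,200):
        j=kinematics.ik(pos,quat(np.radians(y)));r.append((y,None if j is None else j.round(2).tolist()))
    print(pos.round(3),[t for t in r if t[1]])
```

```text
[-3.632 56.029  0.1  ] []
[-3.632 56.029  0.15 ] []
[-3.632 56.029  0.06 ] []
[ 1.01640e+01 -1.27453e+02  5.20000e-02] []
[ 2.08110e+01 -2.69053e+02  5.20000e-02] []
[ 0.418 -0.292  0.052] [(4.3, [-0.84, 0.5, 1.75, -0.0, 0.9, -0.91]), (22.5, [-0.84, 0.5, 1.75, -0.0, 0.9, -1.23]), (60, [-0.84, 0.5, 1.75, -0.0, 0.9, -1.89]), (79, [-0.84, 0.5, 1.75, -0.0, 0.9, -2.22]), (90, [-0.84, 0.5, 1.75, -0.0, 0.9, -2.41]), (-90, [-0.84, 0.5, 1.75, -0.0, 0.9, 0.73]), (-101, [-0.84, 0.5, 1.75, -0.0, 0.9, 0.92]), (-60, [-0.84, 0.5, 1.75, -0.0, 0.9, 0.21]), (-4, [-0.84, 0.5, 1.75, -0.0, 0.9, -0.77]), (184.3, [-0.84, 0.5, 1.75, -0.0, 0.9, 2.23]), (200, [-0.84, 0.5, 1.75, -0.0, 0.9, 1.95])]
[ 0.418 -0.292  0.15 ] [(4.3, [-0.84, 0.36, 1.66, -0.0, 1.12, -0.91]), (22.5, [-0.84, 0.36, 1.66, -0.0, 1.12, -1.23]), (60, [-0.84, 0.36, 1.66, 0.0, 1.12, -1.89]), (79, [-0.84, 0.36, 1.66, -0.0, 1.12, -2.22]), (90, [-0.84, 0.36, 1.66, -0.0, 1.12, -2.41]), (-90, [-0.84, 0.36, 1.66, -0.0, 1.12, 0.73]), (-101, [-0.84, 0.36, 1.66, -0.0, 1.12, 0.92]), (-60, [-0.84, 0.36, 1.66, 0.0, 1.12, 0.21]), (-4, [-0.84, 0.36, 1.66, -0.0, 1.12, -0.77]), (184.3, [-0.84, 0.36, 1.66, -0.0, 1.12, 2.23]), (200, [-0.84, 0.36, 1.66, -0.0, 1.12, 1.95])]
```

```bash
sed -i 's/^def jig.*/def jig(x,y,z): return np.r_[JC+ux*x\/1e3+uy*y\/1e3,z]/' h.py
python3 - <<'E'
from h import *
from bench import env,kinematics,monitor,eyes
g=np.array([.5235,.377,.022]);p=np.r_[g[:2],.09];Q=quat(np.radians(22.5))
for pos,y in((jig(56,0,.1),4.3),(jig(-270,0,.052),4.3),(jig(-128,0,.052),4.3)):
    print(pos.round(3),kinematics.ik(pos,quat(np.radians(y))))
env.reach(p,Q);say(monitor,"above")
print(env.movel(np.r_[g[:2],.006],.1,guard=15));say(monitor,"down")
env.close_gripper(60);say(monitor,"shut")
F={n:eyes.grab_frame(n) for n in("top","scene")}
pickle.dump(F,open("f1.pkl","wb"))
u,v=pix(F["top"],g).astype(int);u2,v2=pix(F["scene"],g).astype(int)
cv2.imwrite("pics/g1.png",np.hstack([crop(F["top"],u-32,v-32,64,64,6),crop(F["scene"],u2-32,v2-32,64,64,6)]))
E
```

```text
[0.563 0.243 0.1  ] [ 2.16460890e-01  6.25833910e-01  1.37659085e+00 -4.44089210e-16
  1.13916789e+00  1.41411732e-01]
[ 0.587 -0.082  0.052] [-3.36548426e-01  6.48495379e-01  1.48107070e+00 -4.44089210e-16
  1.01202658e+00 -4.11597584e-01]
[0.577 0.059 0.052] [-9.94233693e-02  6.24131347e-01  1.52567891e+00 -4.44089210e-16
  9.91782400e-01 -1.74472527e-01]
above t1.4 pos [0.5228 0.378  0.0909] F [-0.7 -0.1  0.2] gap 0.999
False
down t2.4 pos [0.5239 0.3772 0.0067] F [ 0.   0.5 -0.5] gap 1.000
shut t2.8 pos [0.524  0.3773 0.007 ] F [-1.5 -0.5  6.3] gap 0.679
```

View pics/g1.png

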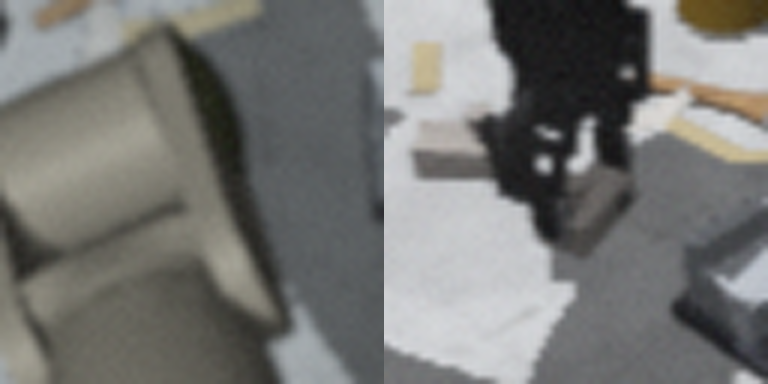

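Run:
```python
from h import *
from bench import env,kinematics,monitor,eyes
s=monitor.sense();p=s["position"];off=.0069
env.movel(np.r_[p[:2],.12],.15);say(monitor,"lift")
env.reach(jig(53,0,.115),quat(np.radians(4.3)));say(monitor,"over")
env.movel(jig(53,0,.039+off+.012),.12);say(monitor,"pre")
print(env.movel(jig(53,0,.039+off-.004),.03,guard=7));s=say(monitor,"seat");print(tojig(s["position"]))
F={n:eyes.grab_frame(n) for n in("top","scene")};pickle.dump(F,open("f2.pkl","wb"))
u2,v2=pix(F["scene"],jig(40,0,.05)).astype(int)
cv2.imwrite("pics/s1.png",crop(F["scene"],u2-32,v2-30,70,60,9))
```

```text
lift t3.8 pos [0.5235 0.377  0.1187] F [ 0.3  1.  -1.9] gap 0.682
over t4.4 pos [0.5629 0.2394 0.1144] F [-0.6 -0.1 -1.5] gap 0.683
pre t5.1 pos [0.5633 0.2404 0.0585] F [-1.2 -0.4 -1.4] gap 0.685
True
seat t5.5 pos [0.5632 0.2399 0.0461] F [-1.1 -0.7  5.1] gap 0.683
[ 0.05302634 -0.00015203  0.04608402]
```

View pics/s1.png

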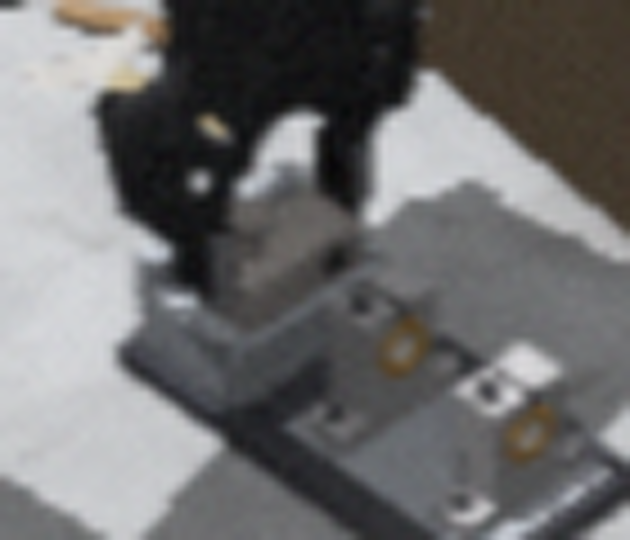

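The picture shows the gauge inside the nest between the lips, and the contact height of 46 mm is what a flat seat should give. Next I push it to the stop.

Run:
```python
from h import *
from bench import env,kinematics,monitor,eyes
z=.0465
print(env.movel(jig(68,0,z),.03,guard=10));s=say(monitor,"stop");print(tojig(s["position"]),s["ft_torque"].round(2))
env.release();say(monitor,"open")
p=monitor.sense()["position"];env.movel(np.r_[p[:2],.14],.2);say(monitor,"up")
env.reach([.43,-.15,.25],quat(np.radians(-101)));say(monitor,"away")
F={n:eyes.grab_frame(n) for n in("top","scene")};pickle.dump(F,open("f3.pkl","wb"))
u2,v2=pix(F["scene"],jig(10,0,.04)).astype(int);u,v=pix(F["top"],jig(0,0,.04)).astype(int)
cv2.imwrite("pics/s2.png",np.hstack([crop(F["top"],u-35,v-28,70,56,5.7)[:318,:399],crop(F["scene"],u2-35,v2-28,70,56,5.7)[:318,:399]]))
```

```text
True
stop t6.0 pos [0.5626 0.2479 0.0461] F [-0.5 -3.8  3.7] gap 0.682
[ 0.06107563 -0.00016253  0.04611772] [-0.53 -0.14 -0.06]
open t6.4 pos [0.5623 0.2478 0.0458] F [-0.7 -0.4 -0.3] gap 0.999
up t7.0 pos [0.5617 0.2476 0.1388] F [ 0.  -0.1 -0.8] gap 1.005
away t8.6 pos [ 0.4303 -0.1495  0.2497] F [-0.5  0.8 -0.5] gap 0.998
```

View pics/s2.png

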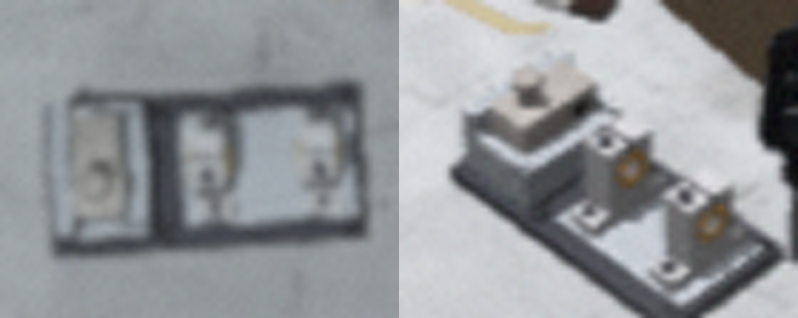

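The gauge is in the nest, flat, square and at the stop; it was released and the fingers are clear. Next I check the bushing rings against the jig estimate and grip the long rod. I grip it high, because a fully open finger would otherwise catch the short head 64 mm away.

Run:
```python
from h import *
from bench import env,kinematics,monitor,eyes
F=pickle.load(open("f3.pkl","rb"));S=F["scene"]
hsv=cv2.cvtColor(S["frame"],cv2.COLOR_RGB2HSV);m=cv2.inRange(hsv,(8,90,50),(28,255,255))
for x in(-80,-16):
    e=pix(S,jig(x,0,.05));u,v=(e-9).astype(int);c,a=blob(m,u,v,18,18)
    P=cv2.boundingRect(c);ctr=np.array([P[0]+(P[2]-1)/2,P[1]+(P[3]-1)/2])
    # ray cut with plane jig x = const
    o,d=ray(S,*ctr);t=((JC+ux*x/1e3-o[:2])@ux)/(d[:2]@ux);print(x,"exp",e.round(1),"got",ctr,np.round(a,1),P,"jig",tojig(o+d*t).round(4))
h=np.array([.4178,-.2924]);Q=quat(np.radians(-101))
env.reach(np.r_[h,.12],Q);say(monitor,"above")
print(env.movel(np.r_[h,.053],.08,guard=5));say(monitor,"down")
F=eyes.grab_frame("scene");pickle.dump(F,open("f4.pkl","wb"))
u,v=pix(F,np.r_[h,.06]).astype(int);cv2.imwrite("pics/r1.png",crop(F,u-30,v-30,70,60,8))
```

```text
-80 exp [323.7 181.4] got [324.5 178.5] [324.5 178.5] (324, 178, 2, 2) jig [-0.08   -0.0033  0.0604]
-16 exp [309.6 171.8] got [309. 171.] [309.  171.4] (307, 168, 5, 7) jig [-0.016   0.0028  0.0553]
above t9.5 pos [ 0.4184 -0.2919  0.1209] F [ 0.4 -0.1  1.4] gap 1.004
False
down t10.5 pos [ 0.418  -0.2926  0.0534] F [ 0.1 -0.6  1.2] gap 0.997
```

View pics/r1.png

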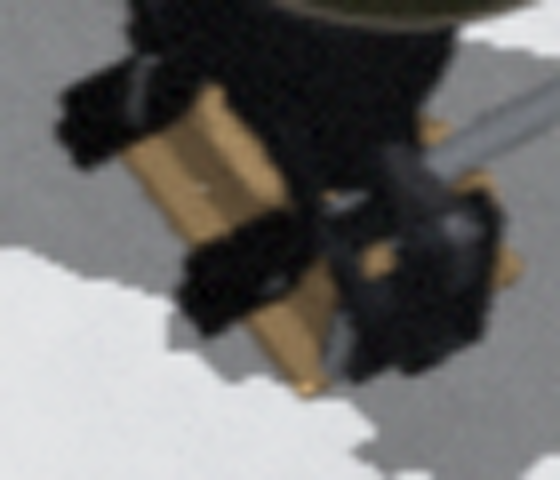

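Run:
```python
from h import *
from bench import env,kinematics,monitor,eyes
F=pickle.load(open("f4.pkl","rb"));h=np.array([.4178,-.2924]);u,v=pix(F,np.r_[h,.06]).astype(int)
J=np.array([np.cos(np.radians(-101)),np.sin(np.radians(-101))])
for nm,p in(("head",np.r_[h,.05]),("tip",np.r_[h+.05*J,.066])): print(nm,((pix(F,p)-[u-30,v-30])*8).round())
for fn in("f0.pkl","f3.pkl"):
    S=pickle.load(open(fn,"rb"))["scene"];I=S["frame"].astype(int);sat=(I[:,:,0]-I[:,:,2])
    for x in(-80,-16):
        e=pix(S,jig(x,0,.05));a,b=(e-8).astype(int);w=np.clip(sat[b:b+16,a:a+16]-18,0,None)
        yy,xx=np.mgrid[b:b+16,a:a+16];k=w>0;ctr=np.array([(xx[k].min()+xx[k].max())/2,(yy[k].min()+yy[k].max())/2]);cw=[(xx*w).sum()/w.sum(),(yy*w).sum()/w.sum()]
        for c in(ctr,cw):
            o,d=ray(S,*c);t=((JC+ux*x/1e3-o[:2])@ux)/(d[:2]@ux);print(fn,x,"exp",e.round(1),"got",np.round(c,1),k.sum(),"jig",tojig(o+d*t).round(4))
env.close_gripper(90);s=say(monitor,"shut")
```

```text
head [241. 264.]
tip [356. 376.]
f0.pkl -80 exp [323.7 181.4] got [323.5 180.5] 22 jig [-0.08    0.0011  0.0547]
f0.pkl -80 exp [323.7 181.4] got [323.4 180.6] 22 jig [-0.08    0.0017  0.0545]
f0.pkl -16 exp [309.6 171.8] got [309.5 171. ] 24 jig [-0.016   0.0006  0.0539]
f0.pkl -16 exp [309.6 171.8] got [309.3 171.3] 24 jig [-0.016   0.0015  0.0531]
f3.pkl -80 exp [323.7 181.4] got [323.5 181. ] 27 jig [-0.08    0.0011  0.0526]
f3.pkl -80 exp [323.7 181.4] got [323.5 180.6] 27 jig [-0.08    0.0012  0.0542]
f3.pkl -16 exp [309.6 171.8] got [309.5 171. ] 25 jig [-0.016   0.0006  0.0539]
f3.pkl -16 exp [309.6 171.8] got [309.3 171.3] 25 jig [-0.016   0.0015  0.0531]
shut t11.2 pos [ 0.4181 -0.2932  0.0534] F [-0.3 -5.   1.5] gap 0.158
```

Run:
```python
from h import *
from bench import env,kinematics,monitor,eyes
p=monitor.sense()["position"]
env.movel(np.r_[p[:2],.18],.12);say(monitor,"lift")
env.reach(jig(-280,.5,.18),quat(np.radians(4.3)));say(monitor,"over")
env.movel(jig(-280,.5,.0534),.12);s=say(monitor,"pre");print(tojig(s["position"]),R.from_quat(s["ee_rot"]).as_matrix().round(3).tolist())
F={n:eyes.grab_frame(n) for n in("top","scene")};pickle.dump(F,open("f5.pkl","wb"))
n=jig(-108,.5,.05)
u,v=pix(F["top"],n).astype(int);u2,v2=pix(F["scene"],n).astype(int);print(pix(F["top"],n),pix(F["scene"],n),u,v,u2,v2)
cv2.imwrite("pics/p1.png",np.hstack([crop(F["top"],u-25,v-30,60,60,6.6),crop(F["scene"],u2-30,v2-30,60,60,6.6)]))
```

```text
lift t12.4 pos [ 0.4178 -0.2929  0.1793] F [-0.1  0.6 -0.8] gap 0.153
over t13.6 pos [ 0.5872 -0.0929  0.1798] F [-0.9 -0.7  0.1] gap 0.153
pre t14.8 pos [ 0.5879 -0.0924  0.0542] F [-0.7 -0.  -0.5] gap 0.159
[-2.80194216e-01  1.05744218e-04  5.41755162e-02] [[0.001, -0.075, 0.997], [-0.001, 0.997, 0.075], [-1.0, -0.001, 0.001]]
[314.73583273 192.06991802] [330.02440428 185.88333583] 314 192 330 185
```

View pics/p1.png

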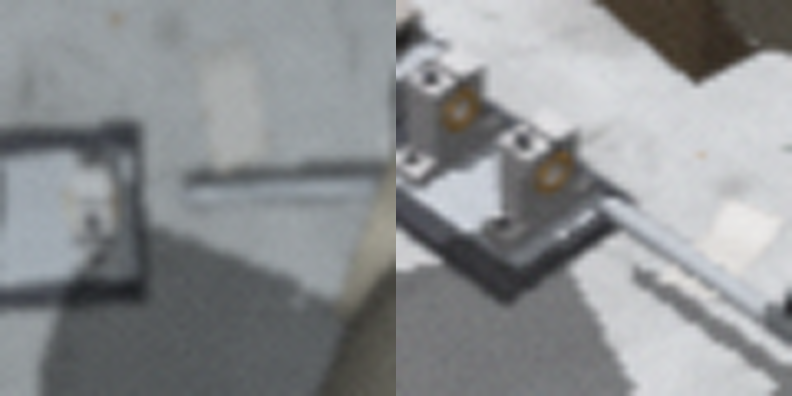

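Run:
```python
from h import *
F=pickle.load(open("f5.pkl","rb"));T,S=F["top"],F["scene"]
print(tri((T,316.5,190.4),(S,331.6,185.3)),"->jig",tojig(tri((T,316.5,190.4),(S,331.6,185.3))[0]))
for f,us,v0,v1 in((T,(314,316,318,322,326,330,334,338),184,200),(S,(328,330,332,334,338,342,346,350),178,206)):
    G=cv2.cvtColor(f["frame"],cv2.COLOR_RGB2GRAY)
    for u in us: print(u,v0,G[v0:v1,u].tolist())
for x in(-108,-130,-150,-180): print(x,[pix(f,jig(x,y,.05)).round(1).tolist() for f in(T,S) for y in(-6,.5,6)])
```

```text
(array([0.57864735, 0.07437386, 0.05371492]), [[-0.3, 0.3], [0.5, -0.0]]) ->jig [-0.11318241 -0.00317     0.05371492]
314 184 [150, 151, 149, 147, 142, 148, 148, 150, 150, 152, 152, 147, 128, 104, 93, 88]
316 184 [151, 151, 152, 140, 130, 127, 135, 141, 140, 145, 150, 149, 146, 127, 103, 91]
318 184 [154, 151, 146, 128, 100, 95, 124, 147, 141, 135, 142, 149, 149, 136, 112, 94]
322 184 [168, 165, 162, 141, 108, 100, 132, 151, 146, 144, 150, 152, 151, 154, 152, 139]
326 184 [171, 166, 145, 112, 92, 104, 131, 146, 145, 149, 151, 151, 151, 153, 154, 151]
330 184 [152, 152, 143, 115, 98, 120, 144, 143, 136, 146, 158, 160, 156, 159, 156, 155]
334 184 [160, 155, 137, 105, 99, 123, 152, 144, 132, 142, 155, 157, 159, 158, 160, 160]
338 184 [157, 147, 118, 93, 97, 133, 156, 149, 134, 143, 151, 151, 151, 152, 154, 155]
328 178 [185, 142, 101, 99, 110, 106, 84, 101, 117, 161, 170, 95, 68, 47, 68, 139, 194, 202, 201, 196, 195, 163, 153, 128, 120, 120, 118, 117]
330 178 [200, 192, 184, 133, 87, 82, 102, 118, 119, 109, 84, 61, 46, 82, 147, 196, 203, 203, 203, 200, 200, 199, 203, 194, 164, 154, 127,
[... 603 characters left out ...]
78 [194, 206, 207, 209, 206, 207, 211, 208, 205, 206, 209, 208, 212, 213, 217, 203, 200, 199, 178, 151, 186, 212, 195, 156, 126, 123, 142, 186]
350 178 [209, 206, 205, 200, 190, 186, 191, 210, 228, 230, 231, 229, 229, 223, 223, 219, 223, 219, 207, 202, 198, 170, 146, 188, 205, 199, 141, 121]
-108 [[314.6, 190.1], [314.7, 192.1], [314.8, 193.7], [331.5, 184.9], [330.0, 185.9], [328.8, 186.7]]
-130 [[321.2, 189.7], [321.4, 191.7], [321.5, 193.3], [336.6, 188.4], [335.2, 189.4], [333.9, 190.3]]
-150 [[327.3, 189.4], [327.4, 191.3], [327.5, 193.0], [341.4, 191.6], [339.9, 192.6], [338.7, 193.5]]
-180 [[336.3, 188.8], [336.4, 190.8], [336.5, 192.4], [348.7, 196.6], [347.2, 197.6], [346.0, 198.6]]
```

The rod is aligned with the bushing axis to within about 1 mm laterally in both views (top centreline 191.4 against 191.9 expected), and nose and ring show the same calibration offset. I insert under guard.

Run:
```python
from h import *
from bench import env,kinematics,monitor,eyes
def st(t):
    s=say(monitor,t);F=s["contact_force"];print("   jig",(tojig(s["position"])*1e3).round(1),"Fjig",np.round([F[:2]@ux,F[:2]@uy,F[2]],1),"M",s["ft_torque"].round(2));return s
y,z=1.2,.0528
env.movel(jig(-262,y,z),.08);st("a")
for x in(-245,-235,-222):
    r=env.movel(jig(x,y,z),.05,guard=6);st(f"{x} {r}")
    if r:break
```

```text
a t15.3 pos [ 0.5854 -0.0737  0.0529] F [ 0.6  0.8 -0.9] gap 0.158
   jig [-261.3    1.2   52.9] Fjig [ 0.7 -0.6 -0.9] M [-0.08 -0.   -0.04]
-245 False t15.8 pos [ 0.5842 -0.0572  0.0528] F [ 0.1 -0.8 -0.7] gap 0.154
   jig [-244.8    1.2   52.8] Fjig [-0.8 -0.1 -0.7] M [-0.06  0.02  0.03]
-235 False t16.1 pos [ 0.5833 -0.0471  0.0528] F [-0.6  0.6 -0.2] gap 0.155
   jig [-234.6    1.3   52.8] Fjig [ 0.7  0.6 -0.2] M [0.04 0.07 0.16]
-222 False t16.5 pos [ 0.5824 -0.0341  0.0528] F [-0.7 -0.4 -0.6] gap 0.155
   jig [-221.6    1.2   52.8] Fjig [-0.3  0.8 -0.6] M [0.01 0.15 0.14]
```

```bash
cat >> h.py <<'E'
def st(m,t):
    s=say(m,t);F=s["contact_force"];print("   jig",(tojig(s["position"])*1e3).round(1),"Fjig",np.round([F[:2]@ux,F[:2]@uy,F[2]],1),"M",s["ft_torque"].round(2));return s
E
python3 - <<'E'
from h import *
from bench import env,kinematics,monitor,eyes
y,z=1.2,.0528
for x in(-205,-195,-185,-175,-165,-150,-140):
    r=env.movel(jig(x,y,z),.05,guard=7);st(monitor,f"{x} {r}")
    if r:break
E
```

```text
-205 False t17.0 pos [ 0.5812 -0.0172  0.0528] F [-0.8 -0.1 -0.4] gap 0.154
   jig [-204.7    1.2   52.8] Fjig [-0.1  0.8 -0.4] M [0.05 0.08 0.12]
-195 False t17.4 pos [ 0.5804 -0.0072  0.0528] F [-0.6  0.8 -0.7] gap 0.154
   jig [-194.6    1.2   52.8] Fjig [ 0.8  0.5 -0.7] M [0.05 0.12 0.13]
-185 False t17.7 pos [0.5797 0.0028 0.0528] F [-1.3  0.6 -0.4] gap 0.152
   jig [-184.6    1.2   52.8] Fjig [ 0.7  1.2 -0.4] M [0.03 0.13 0.09]
-175 False t18.1 pos [0.5789 0.0128 0.0528] F [-0.1 -0.7 -0.7] gap 0.158
   jig [-174.6    1.2   52.8] Fjig [-0.7  0.1 -0.7] M [0.02 0.11 0.06]
-165 False t18.4 pos [0.5781 0.0228 0.0528] F [-0.2  0.8 -1.1] gap 0.154
   jig [-164.5    1.2   52.8] Fjig [ 0.8  0.2 -1.1] M [0.12 0.18 0.19]
-150 False t18.9 pos [0.577  0.0377 0.0528] F [-1.2  0.5  0.1] gap 0.156
   jig [-149.6    1.2   52.8] Fjig [0.6 1.2 0.1] M [0.08 0.18 0.23]
-140 False t19.2 pos [0.5763 0.0477 0.0528] F [-1.  -0.1 -0.2] gap 0.158
   jig [-139.6    1.2   52.8] Fjig [ 0.   1.  -0.2] M [0.09 0.19 0.23]
```

Run:
```python
from h import *
from bench import env,kinematics,monitor,eyes
y,z=1.2,.0528
env.close_gripper(110)
r=env.movel(jig(-112,y,z),.03,guard=12);s=st(monitor,f"push {r}")
env.hold(.3);s=st(monitor,"held")
F={n:eyes.grab_frame(n) for n in("top","scene")};pickle.dump(F,open("f6.pkl","wb"))
u2,v2=pix(F["scene"],jig(-20,0,.04)).astype(int);u,v=pix(F["top"],jig(20,0,.04)).astype(int)
cv2.imwrite("pics/e1.png",np.hstack([crop(F["top"],u-30,v-28,60,56,6.6),crop(F["scene"],u2-30,v2-28,60,56,6.6)]))
```

```text
push True t20.0 pos [0.5751 0.0625 0.0526] F [-0.  -4.1  0.4] gap 0.143
   jig [-124.7    1.3   52.6] Fjig [-4.1  0.3  0.4] M [-0.67  0.06  0.07]
held t20.3 pos [0.5748 0.0624 0.0523] F [ 0.  -3.1  0.9] gap 0.144
   jig [-124.8    1.5   52.3] Fjig [-3.1  0.2  0.9] M [-0.51 -0.09  0.05]
```

View pics/e1.png

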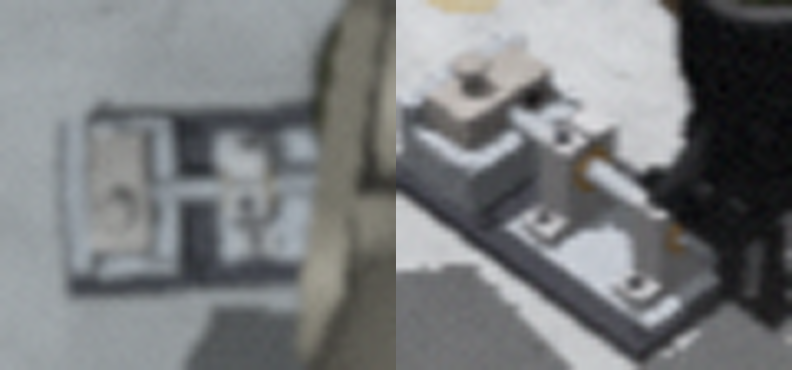

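The rod runs through both bushings and its nose touches the gauge, which lies square. The standing push is only about 3 N, so I press harder to make sure the gauge is flush; any gap would show as travel.

Run:
```python
from h import *
from bench import env,kinematics,monitor,eyes
y,z=1.4,.0528
x=-124.7
for i in range(10):
    x+=1; env.movel(jig(x,y,z),.02); env.hold(.2); s=st(monitor,f"cmd {x:.1f}")
    F=s["contact_force"]
    if F[:2]@ux<-13: break
env.hold(1.);st(monitor,"held")
F={n:eyes.grab_frame(n) for n in("top","scene")};pickle.dump(F,open("f7.pkl","wb"))
u2,v2=pix(F["scene"],jig(30,0,.04)).astype(int);u,v=pix(F["top"],jig(40,0,.04)).astype(int)
cv2.imwrite("pics/e2.png",np.hstack([crop(F["top"],u-20,v-20,40,40,9.9),crop(F["scene"],u2-20,v2-20,40,40,9.9)]))
```

```text
cmd -123.7 t20.9 pos [0.5749 0.0627 0.0528] F [-0.6 -8.5 -0.3] gap 0.145
   jig [-124.6    1.4   52.8] Fjig [-8.4  1.3 -0.3] M [-1.32 -0.1   0.06]
cmd -122.7 t21.3 pos [0.575  0.0629 0.0528] F [ -0.4 -12.5  -0.5] gap 0.146
   jig [-124.4    1.3   52.8] Fjig [-12.4   1.3  -0.5] M [-2.04 -0.02  0.16]
cmd -121.7 t21.8 pos [0.5751 0.063  0.053 ] F [ -0.5 -16.8   0.9] gap 0.150
   jig [-124.2    1.2   53. ] Fjig [-16.7   1.8   0.9] M [-2.74  0.    0.14]
held t22.8 pos [0.5751 0.0631 0.053 ] F [  0.3 -17.1   1.2] gap 0.145
   jig [-124.2    1.2   53. ] Fjig [-17.    1.    1.2] M [-2.78 -0.01  0.19]
```

View pics/e2.png

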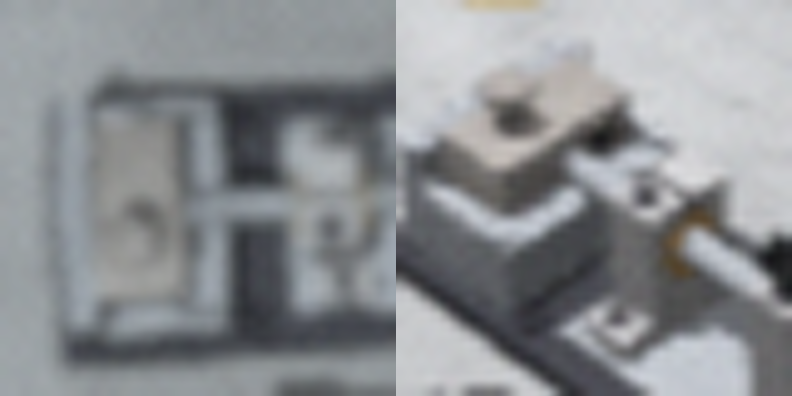

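```bash
python3 -c "
from bench import job;print(job.hand_in())"
```

```text
the job is handed in; nothing more can be done
None
```

The job is handed in with the long rod still held against the gauge. The gauge sits in the nest, and the short rod was never touched. It took about 23 s of the 58 s.

- **Gauge:** I took the right-hand one of the two gauge-like parts. I set it flat in the nest (contact height as expected), pushed it to the end stop and released it.
- **Rod:** I gripped the long rod by the upper part of its black head, because a fully open finger lower down could have struck the short rod's head. It went through both bushings with no contact force above about 1.5 N.
- **Last checks:** The rod's push held steady at about 17 N for a second. While it built up from 3 N, the tool moved only about 0.5 mm, so the nose is on the gauge and the gauge is against something solid. The last picture shows the gauge square and against the end stop, with the rod touching it.
- **Disagreements:** The tool stopped 2 to 4 mm farther in than I calculated, both when seating the gauge and when pushing the rod. I put this down to jig position and grip error. The bushing rings also looked about 4 mm too high in the scene camera, as did the rod, so I treated that as camera calibration.
- **Failed along the way:** One ring measurement caught only a few pixels, so I redid it. One script of mine stopped on a unit error before anything moved.

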